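# Release the sample tube with the two-key interlock

## Task

One of the two bench dispensers holds a sample tube on its ramp behind two gate pins. With both fingertips press that dispenser's two round keys all the way down together, and keep them down until the tube has rolled down and come to rest in the catch trough at the back; then let both keys come up again. Do not touch or lift the tube itself, do not press the other dispenser's keys, and leave the things around undisturbed.

Things in the scene. Friction and masses are not known exactly. Their poses are not given: they have to be found in the camera images.
- loaded_dispenser: White dispenser, fixed, with the tube on its ramp, 190 mm deep (x) by 130 wide (y) by 59 high. Origin: centre of its underside; x runs from the keys in front to the catch trough at the back. Key caps at x = -70, y = +29 and -29, tops at z = 65, over a flat deck at z = 50. Behind it a walled ramp slopes down 12 degrees from x = -45, z = 50 to x = 45, z = 31.
- empty_dispenser: A second dispenser of the same make and size, fixed to the bench, with no tube; same frame. Not to be operated. Which of the two stands on the left varies.
- loaded_left_key_top (a point): Centre of the top face of the loaded dispenser's left (+y of the dispenser) key; it moves with the key. A round flat cap 26 mm across.
- loaded_right_key_top (a point): The same of the right (-y of the dispenser) key, 58 mm from the left one.
- loaded_trough (a point): Middle of the floor of the loaded dispenser's open catch trough (x = 64, z = 13 mm in the dispenser's frame), 38 mm long in x and 108 mm wide, back wall up to z = 59 mm; the tube comes to rest in it.
- loaded_left_key (a joint): Left key of the loaded dispenser, m: 0 up, 0.010 fully down; a spring pushes it back up (2 N at the top, 4.5 N fully down). Its gate pin, a steel pin that stands 8 mm proud of the middle of the ramp and sinks with the key, clears the tube at about 0.008; the tube is held as long as either pin stands.
- loaded_right_key (a joint): Right key of the loaded dispenser, m: 0 up, 0.010 fully down; a spring pushes it back up (2 N at the top, 4.5 N fully down). Its gate pin clears the tube at about 0.008.
- empty_left_key (a joint): Left key of the empty dispenser, m: 0 up, 0.010 fully down; a spring pushes it back up (2 N at the top, 4.5 N fully down). 
- empty_right_key (a joint): Right key of the empty dispenser, m: 0 up, 0.010 fully down; a spring pushes it back up (2 N at the top, 4.5 N fully down). 
- sample_tube: Sample tube, a plain dark steel cylinder with black end caps, 32 mm across and 100 mm long, 0.08 to 0.17 kg, lying across the ramp. Origin: its centre; its y runs along it (x and z turn as it rolls). In the dispenser's frame it waits at about x = -12, z = 59 mm and finally lies at x = 61 to 67, z = 29; it rolls there in about 1 s.
- beaker: Bystander: clear beaker, 74 mm across, 80 mm high, loose. Origin: centre of its underside.
- tape_roll: Bystander: roll of tape lying flat, 68 mm across, 19 mm high, loose. Origin: centre of its underside.
- tub: Bystander: white tub, 94 mm across, 91 mm high, loose. Origin: centre of its underside.
Things that resemble listed ones, but are neither listed nor needed, are in the scene too. Of the things shaped like the sample_tube, the steel one is meant.

How it is judged:
By the outcome, as a careful person would: the job done as asked, in the order asked, and still so for the second after the job is handed in, with the robot touching nothing.
It also fails if it takes over 32 s, if anything falls off the work surface, if the arm or the gripper's body presses on something with over 40 N, if the wrist force passes 120 N, or if a joint passes its speed limit or range.

## Robot

A 6-joint arm with a two-finger parallel gripper is mounted at the origin on a cart in front of the work surface, level with it; the furniture and walls round the work are solid. World frame = base frame: x ahead of the robot, y to its left, z up, the work surface at z = 0. Lengths are in m, angles in degrees, forces in N, time in s.
With the tool pointing down it reaches from about 0.375 to 0.975 m from the base axis. Payload 3.8 kg.
Tool frame: the origin (TCP) lies at the very end of the fingers, on their centre line; the grasp point (between the pads) lies 19 mm behind it (r.grasp_offset is the distance from the TCP to the grasp point, in m); z points along the fingers, y is the line along which they close (so a half turn about z gives the same grasp; the last joint's range is limited). The gripper opens to 88 mm and grips with 3 to 60 N. Pads are 18 mm wide; open, the fingers measure 123 mm over their backs; the gripper's body (75 mm by 187 mm) begins 45 mm behind the grasp point.
Start: joints at [-70.353, 15.12, 91.902, -0, 72.978, -2.114], TCP at [0.25, -0.627, 0.239] pointing down, gripper open.
Joint ranges: [-150.88, 150.88], [-54.13, 125.18], [17.81, 147.31], [-75.09, 255.09], [0, 152.58], [-146.25, 146.25]. Speed limits (degrees/s): [147.25, 147.25, 180, 180, 180, 180].

## Interface

Orientations are given as [roll, pitch, yaw] about the fixed x, y, z axes, in that order (R = Rz(yaw) Ry(pitch) Rx(roll)).
In Python, from station import r gives the robot as it stands.
- The arm moves only by the tool send_rows, never from a script. Its argument "increments" is one flat list of numbers, 5 for each row, row after row: the shift along the tool's x, y, z in m, then the turn about the tool's z in degrees, then the opening, from -1 (shut) to 1 (fully open). In form: [tx, ty, tz, roll, claw, tx, ty, tz, roll, claw, ...]. A call has 1 to 5 rows; each row is the pose to reach, as a shift and turn from the pose commanded when the call began, along the tool's axes at that moment; what a row does not reach only later rows make up. A row lasts 1/8 s, in which the tool goes at most 62.5 mm and 10.7 degrees, less where a joint would pass 70% of its speed; a pose out of reach is approached as far as the arm can. A call with a gripper value outside its range is refused whole. The fingers move at their own pace and stop on an object; the grip force is fixed at half the most. Time passes only in rows, so rows that repeat a pose let the fingers close. It gives the time, the measured TCP pose, the force, the opening and the grip force at its end, in the units of the state.
- r.observe(): the state, without advancing time (a new reading comes with each control period).
- r.read_camera(name): name is "side" or "top"; returns the picture (400x640x3 uint8, red, green, blue); there is no depth.
- r.camera_info(name): a dict with "K" (3x3 intrinsics, pixels), "R" (3x3) and "t" (3): a world point X has camera coordinates R X + t. Camera axes: x right, y down, z forward; pixel columns grow to the right and rows downward; lengths in m; the calibration is good to about 2 mm. A picture is of the moment at which its call begins. camera_info takes no time and is no camera call.
- r.close_job(): hands the job in; it is judged then, once.
The state is a dict: "clock": time; "joints": joint angles; "qd": joint speeds; "joint_torque": joint torques, N m; "ee_pos": TCP position; "orientation": TCP orientation; "wrist_force": force on the tool from outside, world axes, zero at the start; "moment": the same for the moment, N m; "finger_gap": finger opening in m; "finger_force": force on a finger pad.
Only numpy, scipy, OpenCV 4.12 (cv2) and the standard library are available. Lean on these libraries where they do the work, as an engineer would, in place of code of your own. Each camera call takes 0.05 s, during which the arm holds its last target. There are 200 camera calls.

## Working session

There is one attempt and no reset: what is moved stays moved. The work goes in short steps, Python scripts to look and compute and a tool call to move; the robot and the scene stay as the last step left them, time stands still between calls to the robot, and variables do not carry over. Pictures are saved under pics/ and viewed, at most 10 in all, crops included, and the job is handed in when it is done.

Besides the shell and the picture viewer there is one more tool, called after "Call:" as name(argument=value, ...), one argument or row to a line, values as JSON. send_rows: Moves the arm, as the interface text tells. Its arguments: {"type":"object","properties":{"increments":{"type":"array"}},"required":["increments"]}

```bash
mkdir -p pics; python3 - <<'E'
from station import r
import cv2
for n in("top","side"):
    cv2.imwrite(f"pics/{n}0.png",r.read_camera(n)[:,:,::-1]); i=r.camera_info(n); print(n,i["K"],i["R"],i["t"])
s=r.observe();print(s["clock"],s["ee_pos"],s["orientation"],s["finger_gap"])
E
```

```text
top [[485.18910923   0.         320.49869037]
 [  0.         485.18910923 207.11082075]
 [  0.           0.           1.        ]] [[-0.09686306 -0.995293   -0.00306357]
 [-0.97457495  0.0954707  -0.20270424]
 [ 0.20204259 -0.01664887 -0.97923521]] [0.03735842 0.50365595 1.72798051]
side [[472.67936999   0.         316.54703918]
 [  0.         472.67936999 202.82910575]
 [  0.           0.           1.        ]] [[ 0.99764503 -0.06734029 -0.01302606]
 [-0.04937593 -0.57330017 -0.8178563 ]
 [ 0.04760684  0.81657345 -0.57527505]] [-0.49365067  0.09902593  1.4340642 ]
0.1 [ 0.25003339 -0.62628584  0.23752677] [-1.79884003e+02 -4.12848416e-03  2.17599172e+01] 0.08820096645918116
```

View pics/top0.png

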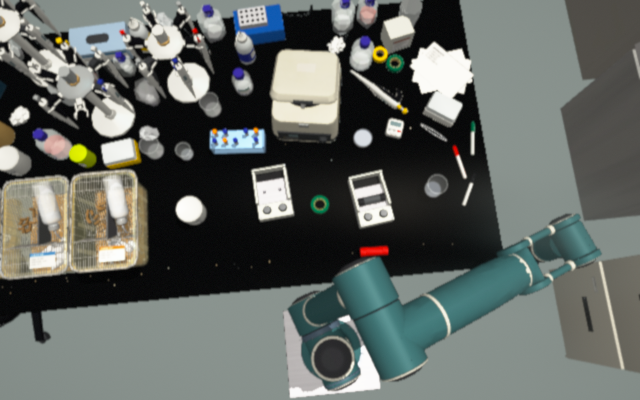

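View pics/side0.png

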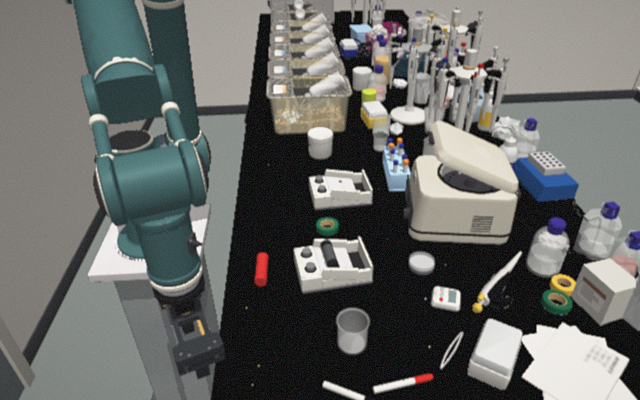

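The right-hand dispenser, at top (371,198) and side (333,263), holds the dark tube. The left one is empty. I'll enlarge both views.

```bash
python3 - <<'E'
import cv2,numpy as np
a=cv2.imread("pics/top0.png")[160:235,335:410];b=cv2.imread("pics/side0.png")[230:295,285:380]
a=cv2.resize(a,None,fx=8,fy=8,interpolation=2)
b=cv2.resize(b,None,fx=8,fy=8,interpolation=2)
cv2.imwrite("pics/tc.png",a);cv2.imwrite("pics/sc.png",b)
E
```

```text
(no output)
```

View pics/tc.png

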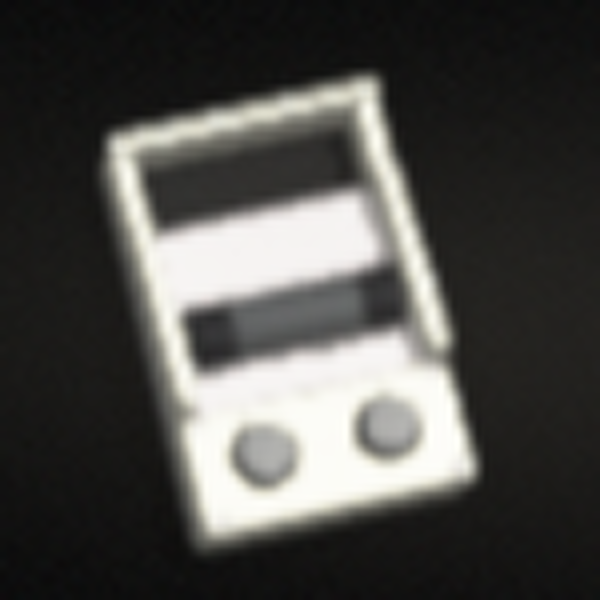

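View pics/sc.png

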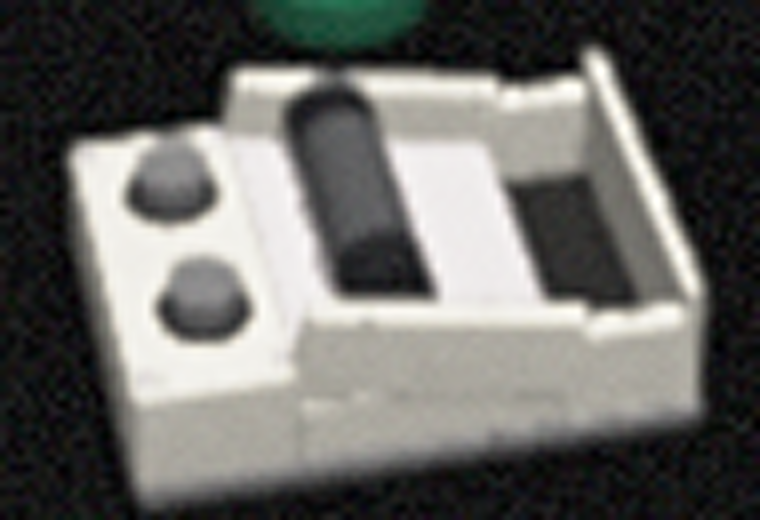

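```bash
cat > h.py <<'E'
import numpy as np
from station import r
def ray(n,p,z):
    i=r.camera_info(n);R,t=np.array(i["R"]),np.array(i["t"])
    c=-R.T@t; d=R.T@np.linalg.solve(np.array(i["K"]),[*p,1.]); return (c+d*(z-c[2])/d[2])[:2]
def rel(target,yaw):
    s=r.observe(); y=np.radians(s["orientation"][2]); d=np.array(target)-s["ee_pos"]
    from scipy.spatial.transform import Rotation as Ro
    R=Ro.from_euler("xyz",s["orientation"],degrees=True).as_matrix()
    print("tool shift",(R.T@d).round(4),"yaw now",s["orientation"][2],"turn about tool z",-(yaw-s["orientation"][2]), s["ee_pos"])
E
python3 - <<'E'
from h import *
f=lambda n,u,v,o,z:ray(n,((u+.5)/8-.5+o[0],(v+.5)/8-.5+o[1]),z)
T=(335,160);S=(285,230)
for n,o,a,b in(("top",T,(265,451),(388,423)),("side",S,(174,168),(206,285))):
    L,Rr=f(n,*a,o,.065),f(n,*b,o,.065); d=L-Rr; print(n,L,Rr,(L+Rr)/2,np.linalg.norm(d),"yaw",np.degrees(np.arctan2(-d[0],d[1])))
# corners of deck (z .05), front
A,B=f("top",200,545,T,.05),f("top",478,478,T,.05);d=A-B;print(A,B,np.linalg.norm(d),np.degrees(np.arctan2(-d[0],d[1])))
C,D=f("top",108,135,T,.059),f("top",378,75,T,.059);d=C-D;print(C,D,np.linalg.norm(d),np.degrees(np.arctan2(-d[0],d[1])))
d=(C+D)/2-(A+B)/2;print(np.degrees(np.arctan2(d[1],d[0])),np.linalg.norm(d),(A+B)/2+d/np.linalg.norm(d)*.025)
E
```

```text
top [ 0.45294697 -0.17861551] [ 0.46035069 -0.23565108] [ 0.45664883 -0.20713329] 0.0575141039061768 yaw 7.396143451218492
side [ 0.45578214 -0.18279975] [ 0.46323845 -0.24106729] [ 0.45951029 -0.21193352] 0.0587426802112054 yaw 7.292333777482347
[ 0.41528806 -0.14584035] [ 0.43369557 -0.27556566] 0.13102478081642027 8.076127291922354
[ 0.6087979  -0.12436839] [ 0.62519698 -0.25212625] 0.1288060581932348 7.314523755835441
6.653454946323072 0.19381091997399386 [ 0.44932344 -0.2078064 ]
```

```bash
python3 -c "
from h import *
rel([.457,-.209,.14],7.3)"
```

```text
tool shift [ 0.3469 -0.3106  0.0982] yaw now 21.75991720079684 turn about tool z 14.459917200796838 [ 0.25003339 -0.62628584  0.23752677]
```

Call:
send_rows(
  increments=[0.04,-0.036,0,3,-0.08,0.08,-0.072,0,6,-0.08,0.12,-0.108,0,9,-0.08,0.16,-0.144,0,12,-0.08,0.2,-0.18,0,14.5,-0.08],
)

```text
clock: 0.72
ee_pos: [0.3696, -0.3837, 0.2383]
orientation: [-180.0, 0.0, 7.2]
wrist_force: [1.4, -0.9, 0.9]
finger_gap: 0.0416
finger_force: 0.0
```

```bash
python3 -c "
from h import *
rel([.457,-.209,.14],7.3);print(r.observe()['finger_gap'])"
```

```text
tool shift [ 0.1085 -0.1624  0.0983] yaw now 7.152470420484846 turn about tool z -0.14752957951515366 [ 0.36956578 -0.38372232  0.23825893]
0.04161093872739031
```

Call:
send_rows(
  increments=[0.028,-0.041,0.0,0,-0.09,0.056,-0.082,0.02,0,-0.09,0.084,-0.123,0.06,0,-0.09,0.109,-0.164,0.1,0,-0.09,0.109,-0.164,0.115,0,-0.09],
)

```text
clock: 1.35
ee_pos: [0.4554, -0.2056, 0.1207]
orientation: [-179.8, 0.2, 7.5]
wrist_force: [-0.4, -0.7, 0.1]
finger_gap: 0.0401
finger_force: 0.0
```

```bash
python3 - <<'E'
from h import *
import cv2
t=r.read_camera("top")[150:235,325:410,::-1];s=r.read_camera("side")[180:295,265:380,::-1]
t=cv2.resize(t,(595,595),interpolation=2);s=cv2.resize(s,(575,575),interpolation=2)
cv2.imwrite("pics/t1.png",t);cv2.imwrite("pics/s1.png",s)
rel([.457,-.209,.055],7.3)
E
```

```text
tool shift [0.0022 0.0014 0.0664] yaw now 7.362384837860682 turn about tool z 0.06238483786068194 [ 0.45496947 -0.20805072  0.12138383]
```

View pics/s1.png

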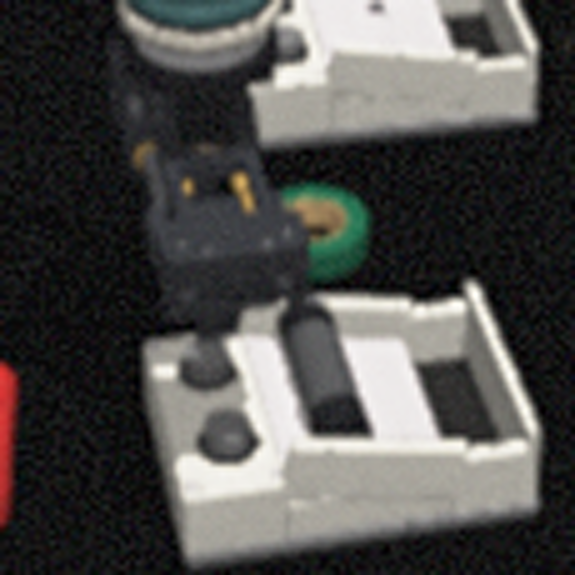

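View pics/t1.png

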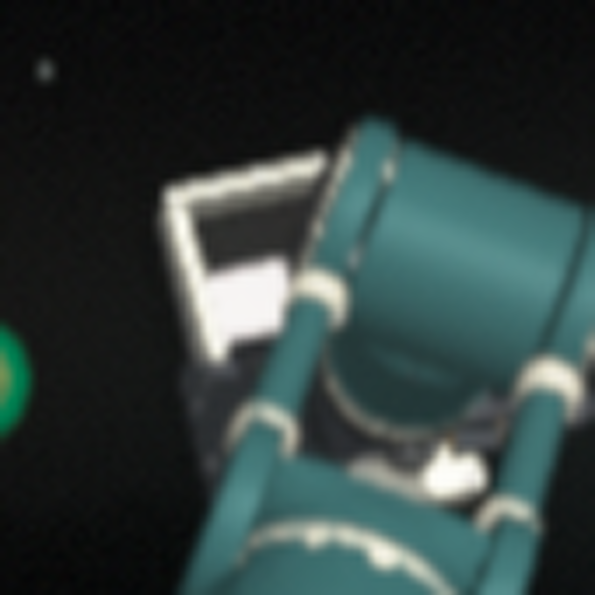

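The gripper is over the keys, with the fingers just above and behind the caps in the image. The tube hasn't moved. Now descending.

Call:
send_rows(
  increments=[0.003,0.001,0.025,0,-0.09,0.003,0.001,0.045,0,-0.09,0.003,0.001,0.052,0,-0.09,0.003,0.001,0.052,0,-0.09],
)

```text
clock: 1.95
ee_pos: [0.4599, -0.2109, 0.0723]
orientation: [180.0, -0.0, 7.2]
wrist_force: [-0.1, 0.2, 0.8]
finger_gap: 0.0401
finger_force: 0.0
```

```bash
python3 - <<'E'
from h import *
import cv2
s=r.read_camera("side")[215:295,275:380,::-1]
cv2.imwrite("pics/s2.png",cv2.resize(s,None,fx=7,fy=7,interpolation=2))
rel([.457,-.209,.055],7.3)
E
```

```text
tool shift [-0.003  -0.0023  0.0177] yaw now 7.197562987088696 turn about tool z -0.10243701291130414 [ 0.46025671 -0.21084931  0.07273787]
```

View pics/s2.png

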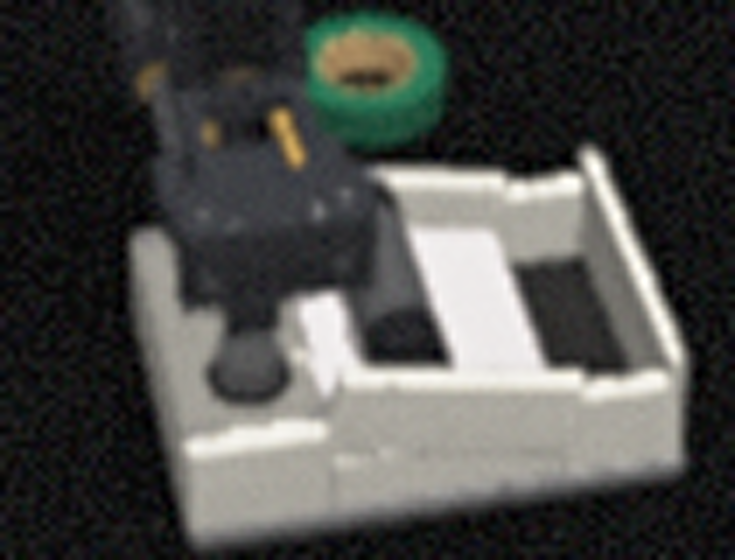

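The right fingertip (250,325) is centred about 7 mm above its key (250,365). Pressing.

Call:
send_rows(
  increments=[-0.002,-0.001,0.006,0,-0.09,-0.002,-0.001,0.01,0,-0.09,-0.002,-0.001,0.014,0,-0.09,-0.002,-0.001,0.017,0,-0.09,-0.002,-0.001,0.017,0,-0.09],
)

```text
clock: 2.62
ee_pos: [0.4582, -0.2095, 0.0557]
orientation: [179.9, -0.0, 7.3]
wrist_force: [-2.3, -0.4, 9.0]
finger_gap: 0.0404
finger_force: 4.1
```

Call:
send_rows(
  increments=[0,0,0.001,0,-0.09,0,0,0.002,0,-0.09,0,0,0.002,0,-0.09],
)

```text
clock: 3.0
ee_pos: [0.4582, -0.2096, 0.0553]
orientation: [179.9, -0.0, 7.3]
wrist_force: [-6.6, 0.9, 18.7]
finger_gap: 0.0402
finger_force: 9.5
```

Hard stop reached: the force rose to 18.7 N and z held at 0.055. Holding while the tube rolls.

Call:
send_rows(
  increments=[0,0,0,0,-0.09,0,0,0,0,-0.09,0,0,0,0,-0.09,0,0,0,0,-0.09,0,0,0,0,-0.09],
)

```text
clock: 3.62
ee_pos: [0.4583, -0.2096, 0.0553]
orientation: [179.9, -0.0, 7.3]
wrist_force: [-6.3, 1.7, 18.7]
finger_gap: 0.0396
finger_force: 9.5
```

Call:
send_rows(
  increments=[0,0,0,0,-0.09,0,0,0,0,-0.09,0,0,0,0,-0.09,0,0,0,0,-0.09,0,0,0,0,-0.09],
)

```text
clock: 4.25
ee_pos: [0.4583, -0.2096, 0.0553]
orientation: [179.9, -0.0, 7.3]
wrist_force: [-7.0, 1.4, 19.1]
finger_gap: 0.04
finger_force: 9.5
```

Call:
send_rows(
  increments=[0,0,0,0,-0.09,0,0,0,0,-0.09,0,0,0,0,-0.09,0,0,0,0,-0.09,0,0,0,0,-0.09],
)

```text
clock: 4.88
ee_pos: [0.4583, -0.2096, 0.0553]
orientation: [179.9, -0.0, 7.3]
wrist_force: [-6.8, 1.8, 19.5]
finger_gap: 0.0406
finger_force: 9.5
```

```bash
python3 - <<'E'
from h import *
import cv2
s=r.read_camera("side")[215:295,275:380,::-1]
cv2.imwrite("pics/s3.png",cv2.resize(s,None,fx=7,fy=7,interpolation=2))
E
```

```text
(no output)
```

View pics/s3.png

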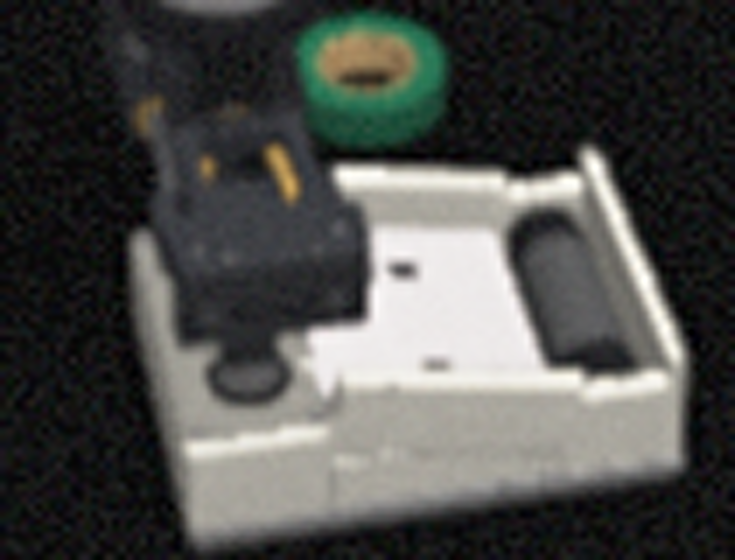

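The tube lies in the trough (570,290), against the back wall, and both pins are sunk (400,270 and 435,365). Lifting off.

Call:
send_rows(
  increments=[0,0,-0.008,0,-0.09,0,0,-0.02,0,-0.09,0,0,-0.05,0,-0.09,0,0,-0.09,0,-0.09,0,0,-0.13,0,-0.09],
)

```text
clock: 5.55
ee_pos: [0.457, -0.2084, 0.1834]
orientation: [-179.9, 0.1, 7.3]
wrist_force: [0.8, -0.3, -0.6]
finger_gap: 0.0404
finger_force: 0.0
```

Call:
send_rows(
  increments=[0,0.03,0,0,-0.09,0,0.07,0,0,-0.09,0,0.11,0,0,-0.09,0,0.13,0,0,-0.09,0,0.13,0,0,-0.09],
)

```text
clock: 6.18
ee_pos: [0.4739, -0.3383, 0.1823]
orientation: [-179.9, 0.0, 7.2]
wrist_force: [0.2, 0.3, -0.9]
finger_gap: 0.0398
finger_force: 0.0
```

Call:
send_rows(
  increments=[0,0,0,0,-0.09,0,0,0,0,-0.09,0,0,0,0,-0.09],
)

```text
clock: 6.55
ee_pos: [0.4741, -0.337, 0.1828]
orientation: [-180.0, -0.0, 7.3]
wrist_force: [0.3, -0.8, -0.1]
finger_gap: 0.0397
finger_force: 0.0
```

```bash
python3 - <<'E'
from h import *
import cv2
s=r.read_camera("side")[130:370,230:430,::-1]
t=r.read_camera("top")[150:250,150:470,::-1]
cv2.imwrite("pics/s4.png",np.vstack([cv2.resize(s,(300,360)),cv2.resize(t,(300,94))]) if 0 else cv2.resize(s,None,fx=2.5,fy=2.5,interpolation=2))
E
```

```text
(no output)
```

View pics/s4.png

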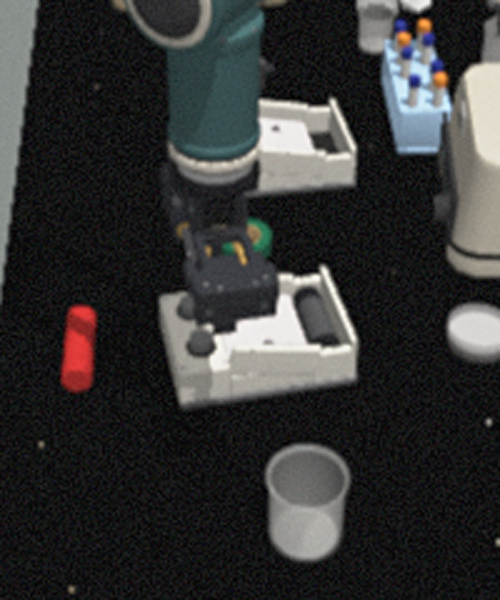

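The keys are up again (190,305 and 200,342), the tube is in the trough, and the neighbouring objects are where they were.

```bash
python3 -c "
from station import r
print(r.close_job())"
```

```text
the job is handed in; nothing more can be done
None
```

I pressed both keys of the loaded dispenser fully down together and held them until the tube rested in the catch trough. Both keys are up again, the camera showed nothing else disturbed, and I handed the job in about 6.6 s into the 32 s limit.

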